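# Set out a stack of samples at the microscope bench

## Task

The samples for this session stand in one stack on the bench; take the stack apart and set each upright where it belongs. Swing the carrier's wire handle right down, out of the way, and stand the capped vial in the carrier's pocket; set the small round dish in the middle of the balance pan, the square block in the middle of the light base, and the large round dish in the middle of the blue cold pack. Tip none of the samples over, and leave all four standing still with the handle down.

Things in the scene. Friction and masses are not known exactly. Their poses are not given: they have to be found in the camera images.
- vial: Amber glass vial with a black cap, the top of the stack: upright cylinder 22 mm in diameter, 56 mm high, about 35 g. Origin at the centre of its underside, z up its axis. It stands on the small dish at the start.
- small_dish: Small round closed aluminium dish: cylinder 34 mm in diameter, 22 mm high, flat top, about 50 g. Origin at the centre of its underside, z up. Second from the top of the stack, on the square block.
- square_block: Square white ceramic block 42 x 42 mm, 24 mm high, flat top, about 90 g. Origin at the centre of its underside, z up, x and y square to its sides. Third from the top, turned any way on the large dish.
- large_dish: Large round closed steel dish: cylinder 62 mm in diameter, 24 mm high, flat top, about 140 g. Origin at the centre of its underside, z up. Bottom of the stack, standing on the bench.
- cold_pack: Place of the large dish. Fixed blue freezer pack 98 mm (its x) by 140 mm (its y) with a flat top 26 mm above the bench. Origin on the bench under its middle, z up.
- light_base: Place of the square block. Fixed grey light base 120 x 120 mm with a white square window 86 x 86 mm in the middle of its flat top, 30 mm above the bench. Origin on the bench under its middle, z up.
- balance: Place of the small dish. Fixed white bench balance 32 mm high with a round steel pan 84 mm in diameter whose flat top is 42 mm above the bench; display on its -x side. The housing reaches 80 mm to -x, 60 mm to +x and 62 mm to either side in y. Origin on the bench under the middle of the pan, z up.
- carrier: Place of the vial. Fixed steel vial carrier, a box 77 mm (its x) by 98 mm (its y), 45 mm high, with a grey insert flush with its rim that has one square black-floored pocket 46 x 46 mm, 20 mm deep (pocket floor 25 mm above the bench), in the middle. Origin on the bench under the middle of the pocket, z up.
- bail (a joint): Angle (rad) of the carrier's U-shaped wire handle (bail): 0 upright over the pocket, growing as it swings down towards the carrier's +x side, stop at 1.4 where it is right down (counts as down from 1.1). It pivots about the carrier's y axis, 36 mm above the bench over the carrier's origin, and stays where it is left (about 1.5 N at the crossbar moves it). It starts between 0 and 0.35.
- bail_mid (a point): Middle of the bail's crossbar: a straight round steel bar 8 mm in diameter and 108 mm long, parallel to the carrier's y axis and 75 mm from the pivot axis.
Not all that is in view belongs to the job. Leave any green or pink look-alike of the balance alone.

How it is judged:
By the outcome, as a careful person would: the job done as asked, in the order asked, and still so for the second after the job is handed in, with the robot touching nothing.
It also fails if it takes over 128 s, if anything falls off the work surface, if the arm or the gripper's body presses on something with over 40 N, if the wrist force passes 120 N, or if a joint passes its speed limit or range.

## Robot

A 7-joint arm with a two-finger parallel gripper is mounted at the origin on the work surface. World frame = base frame: x ahead of the robot, y to its left, z up, the work surface at z = 0. Lengths are in m, angles in rad, forces in N, time in s.
With the tool pointing down it reaches from about 0.425 to 0.925 m from the base axis. Payload 6.8 kg.
Tool frame: the origin (TCP) lies midway between the tips of the shut fingers; the grasp point (between the pads) lies 19 mm behind it; z points along the fingers, y is the line along which they close (so a half turn about z gives the same grasp; the last joint's range is limited). The gripper opens to 88 mm and grips with 3 to 60 N. Pads are 20 mm wide; open, the fingers measure 115 mm over their backs; the gripper's body (75 mm by 178 mm) begins 61 mm behind the grasp point.
Start: joints at [-1.32, 0.477, 0.022, 1.555, -0.011, 1.109, -0.083], TCP at [0.237, 0.632, 0.223] pointing down, gripper open.
Joint ranges: [-2.96, 2.96], [-0.34, 2.1], [-1.41, 1.46], [0.24, 2.44], [-1.37, 4.51], [0.17, 1.92], [-2.96, 2.96]. Speed limits (rad/s): [2.39, 2.39, 3.14, 3.14, 3.14, 3.14, 3.14].

## Interface

Orientations are given as a 3x3 rotation matrix whose columns are the frame's x, y, z axes.
In Python, from workcell import r, get_image, camera_params gives the robot as it stands.
- The arm moves only by the tool move_arm, never from a script. Its argument "rows" is a list that holds one entry, the list of rows, each a list of 5 numbers: the opening, from 0 (shut) to 1 (fully open), then the shift along the tool's x, y, z in units of 300 mm (1.0 is 300 mm), then the turn about the tool's z in units of 180 degrees (1.0 is 180 degrees). In form: [[[fingers, tx, ty, tz, twist], ...]]. A call has exactly 10 rows; each row is the pose to reach, as a shift and turn from the pose commanded when the call began, along the tool's axes at that moment, turning the shorter way round; what a row does not reach only later rows make up. A row lasts 1/12 s, in which the tool goes at most 41.7 mm and 7.16 degrees, less where a joint would pass 70% of its speed; a pose out of reach is approached as far as the arm can. A call with a number of a shift or a turn outside -1 to 1 is refused whole. A call with a gripper value outside its range is refused whole. The fingers move at their own pace and stop on an object; "grip_force" is the grip in N (left out, the last holds). Time passes only in rows, so rows that repeat a pose let the fingers close, or fill a call up. It gives the time, the measured TCP pose, the force, the opening and the grip force at its end, in the units of the state.
- r.get_obs(): the state, without advancing time (a new reading comes with each control period).
- get_image(name): name is "scene" or "top" or "wrist"; returns the picture (400x640x3 uint8, red, green, blue); there is no depth.
- camera_params(name): a dict with "fx", "fy", "cx", "cy" (pixels), "extrinsics" (4x4, takes a point from world to camera coordinates). Camera axes: x right, y up, looking along -z (the intrinsics and any distortion apply to the point x, -y, -z); pixel columns grow to the right and rows downward; lengths in m; the calibration is good to about 2 mm. A picture is of the moment at which its call begins: read the wrist's pose just before it. camera_params takes no time and is no camera call; for the wrist camera it gives the pose at the moment of the call.
- r.hand_in(): hands the job in; it is judged then, once.
The state is a dict: "time_s": time; "joints": joint angles; "joint_velocities": joint speeds; "tau": joint torques, N m; "tcp_pos": TCP position; "tcp_rot": TCP orientation; "ft_force": force on the tool from outside, world axes, zero at the start; "moment": the same for the moment, N m; "grip_width": finger opening in m; "grip_force": force on a finger pad.
Only numpy, scipy, OpenCV 4.12 (cv2) and the standard library are available. Lean on these libraries where they do the work, as an engineer would, in place of code of your own. Each camera call takes 0.05 s, during which the arm holds its last target. There are 200 camera calls.

## Working session

There is one attempt and no reset: what is moved stays moved. The work goes in short steps, Python scripts to look and compute and a tool call to move; the robot and the scene stay as the last step left them, time stands still between calls to the robot, and variables do not carry over. Pictures are saved under pics/ and viewed, at most 14 in all, crops included, and the job is handed in when it is done.

Besides the shell and the picture viewer there is one more tool, called as name(argument=value, ...), one argument or row to a line, values as JSON. move_arm: Moves the arm, as the interface text tells. Shifts and turns lie within -1 to 1; 1 stands for 300 mm of shift or 180 degrees of turn. Its arguments: {"type":"object","properties":{"rows":{"type":"array","items":{"type":"array","items":{"type":"array","items":{"type":"number","minimum":-1,"maximum":1}}}},"grip_force":{"type":"number"}},"required":["rows"]}

```bash
mkdir -p pics
cat > h.py <<'E'
import numpy as np, cv2
from workcell import r, get_image, camera_params
def shot(cam,name):
    im=get_image(cam); cv2.imwrite(f'pics/{name}.png',im[:,:,::-1]); return im
def px2w(P,u,v,z):
    E=np.array(P['extrinsics']);R=E[:3,:3];t=E[:3,3]
    d=R.T@np.array([(u-P['cx'])/P['fx'],-(v-P['cy'])/P['fy'],-1]); c=-R.T@t
    return c+d*(z-c[2])/d[2]
def w2px(P,p):
    E=np.array(P['extrinsics']);q=E[:3,:3]@np.array(p)+E[:3,3]
    return P['cx']+P['fx']*q[0]/-q[2], P['cy']+P['fy']*-q[1]/-q[2]
E
python3 - <<'E'
from h import *
o=r.get_obs(); print(o['time_s'],o['tcp_pos'],o['tcp_rot'],o['grip_width'])
for c in ['top','scene']:
    P=camera_params(c); print(c,P); shot(c,c+'0')
E
```

```text
0.0 [0.2368287  0.63145791 0.22170689] [[-9.36321267e-01  3.51144171e-01 -5.05653314e-04]
 [ 3.51144512e-01  9.36319714e-01 -1.71010488e-03]
 [-1.27040192e-04 -1.77876495e-03 -9.99998410e-01]] 0.0877911300317028
top {'fx': 460.94806395479867, 'fy': 460.94806395479867, 'cx': 324.7388089790332, 'cy': 195.06844161470406, 'extrinsics': array([[ 0.01433434, -0.99974699, -0.01733438,  0.07249039],
       [ 0.99747587,  0.01309172,  0.06978898, -0.46052064],
       [-0.06954438, -0.018291  ,  0.99741116, -1.29550211],
       [ 0.        ,  0.        ,  0.        ,  1.        ]])}
scene {'fx': 376.1565270327188, 'fy': 376.1565270327188, 'cx': 318.9073407065554, 'cy': 196.99909221462863, 'extrinsics': array([[-0.32676587,  0.94509703, -0.00395737,  0.08026297],
       [-0.75698087, -0.25921337,  0.59982363,  0.30450205],
       [ 0.56586573,  0.19899754,  0.80012246, -1.28805953],
       [ 0.        ,  0.        ,  0.        ,  1.        ]])}
```

View pics/top0.png

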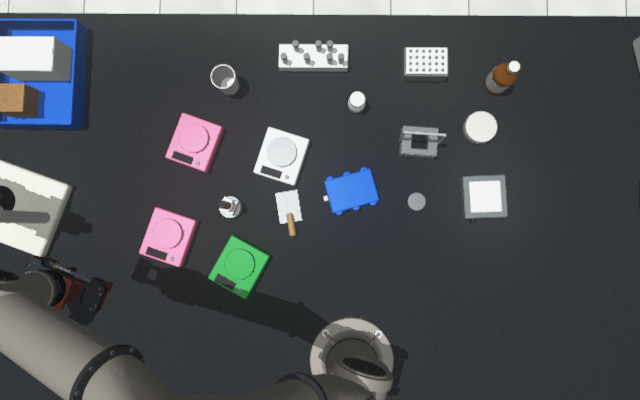

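View pics/scene0.png

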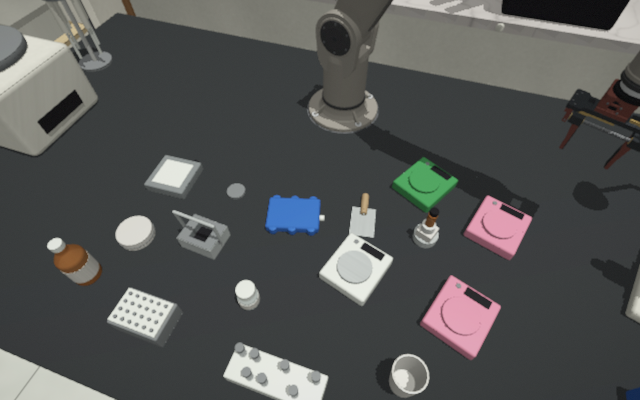

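The top view shows the stack at about (230,207), the white balance at (282,152), the cold pack at (351,191), the light base at (485,197) and the carrier at (420,140). I'll enlarge the crops next.

Run:
```python
import cv2
a=cv2.imread('pics/top0.png');s=cv2.imread('pics/scene0.png')
def crop(i,u0,v0,w,h,k,n):
    c=cv2.resize(i[v0:v0+h,u0:u0+w],None,fx=k,fy=k,interpolation=cv2.INTER_CUBIC)
    for x in range(0,w,10):
        cv2.line(c,(x*k,0),(x*k,6),(0,255,255),1)
        if x%20==0: cv2.putText(c,str(u0+x),(x*k,16),0,.35,(0,255,255),1)
    for y in range(0,h,10):
        cv2.line(c,(0,y*k),(6,y*k),(0,255,255),1)
        if y%20==0: cv2.putText(c,str(v0+y),(8,y*k+4),0,.35,(0,255,255),1)
    return c
cv2.imwrite('pics/c1.png',crop(a,210,120,180,110,4,1))
cv2.imwrite('pics/c2.png',crop(a,390,110,130,115,5,1))
cv2.imwrite('pics/c3.png',crop(s,400,190,60,70,8,1))
```

```text
(no output)
```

View pics/c1.png

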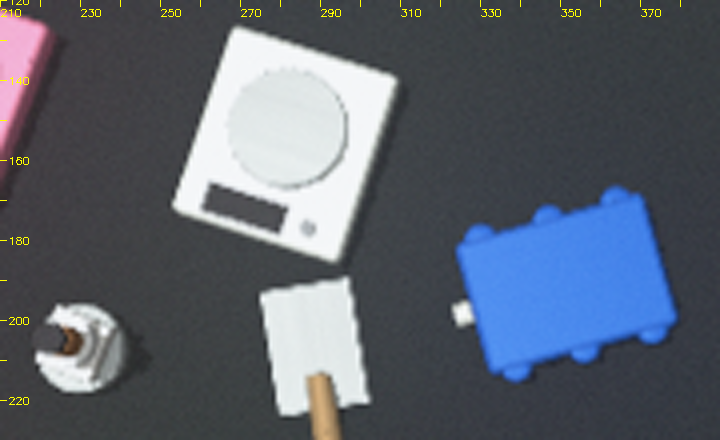

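View pics/c2.png

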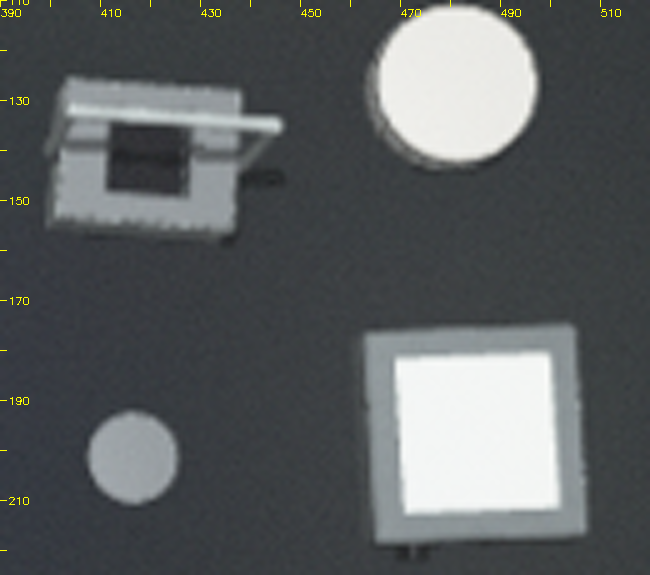

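c1 shows the stack's large dish centred at about (230,207) with the vial cap at (222,204). The pan centre is (282,151.8) and the pack centre is (351.7,190.9). In c2 the window centre is (485.4,196.6) and the carrier rim corners centre on (420,141), with the bail bar at v≈133.5, so the carrier's +x points up in the image.

```bash
cat >> h.py <<'E'
def go(xyz,yaw=None):
    "print units from now-pose (tool frame) to target; yaw = world angle of tool x-axis, deg"
    o=r.get_obs();R=np.array(o['tcp_rot']);p=np.array(o['tcp_pos'])
    d=R.T@(np.array(xyz)-p)/.3
    cur=np.degrees(np.arctan2(R[1,0],R[0,0])); tw=0
    if yaw is not None:
        tw=-((yaw-cur+90)%180-90)   # tool z down: +twist lowers world yaw; half turn is the same
    print('t',round(o['time_s'],2),'p',p.round(4),'yaw',cur.round(2),'j7',round(o['joints'][6],2),'w',round(o['grip_width'],4),'->',d.round(4),'twist',round(tw/180,4))
E
python3 - <<'E'
from h import *
P=camera_params('top')
f1=lambda x,y:(210+x/4,120+y/4); f2=lambda x,y:(390+x/5,110+y/5)
W=lambda uv,z:px2w(P,*uv,z)[:2].round(4)
print('pan',W(f1(288,127),.042))
c=[W(f1(*q),.026) for q in [(458,247),(638,197),(676,318),(495,372)]];print('pack',np.mean(c,0),c)
c=[W(f2(*q),.03) for q in [(395,358),(550,352),(560,507),(404,514)]];print('light',np.mean(c,0),c)
c=[W(f2(*q),.045) for q in [(66,78),(242,92),(237,232),(54,221)]];print('carr',np.mean(c,0),c)
print('pocket bottom edge',[W(f2(*q),.045) for q in[(107,190),(188,197)]])
print('bar',[W(f2(*q),.11) for q in[(68,108),(281,125)]])
print('large',W(f1(80,349),.024),'cap',W(f1(50,338),.126))
go((.6,-.15,.25),0)
E
```

```text
pan [0.5784 0.2004]
pack [0.4718 0.0027] [array([0.4966, 0.0799]), array([ 0.5338, -0.0471]), array([ 0.4483, -0.0745]), array([0.4085, 0.0525])]
light [ 0.4604  -0.37155] [array([ 0.5018, -0.3261]), array([ 0.5063, -0.4126]), array([ 0.4193, -0.4171]), array([ 0.4142, -0.3304])]
carr [ 0.612325 -0.185925] [array([ 0.6558, -0.1391]), array([ 0.6489, -0.2375]), array([ 0.5698, -0.2345]), array([ 0.5748, -0.1326])]
pocket bottom edge [array([ 0.5926, -0.1622]), array([ 0.5892, -0.2073])]
bar [array([ 0.6251, -0.1304]), array([ 0.6171, -0.2432])]
large [0.4208 0.3469] cap [0.4236 0.3439]
t 0.1 p [0.2368 0.6315 0.2218] yaw 159.45 j7 -0.08 w 0.088 -> [-2.0481 -2.0144 -0.0906] twist -0.1142
```

move_arm(
  rows=[
    [[0,-0.9,-0.9,-0.05,-0.09],[0,-0.9,-0.9,-0.05,-0.09],[0,-0.9,-0.9,-0.05,-0.09],[0,-0.9,-0.9,-0.05,-0.09],[0,-0.9,-0.9,-0.05,-0.09],[0,-0.9,-0.9,-0.05,-0.09],[0,-0.9,-0.9,-0.05,-0.09],[0,-0.9,-0.9,-0.05,-0.09],[0,-0.9,-0.9,-0.05,-0.09],[0,-0.9,-0.9,-0.05,-0.09]],
  ],
)

```text
time_s: 0.93
tcp_pos: [0.3979, 0.2771, 0.2377]
tcp_rot: [[-0.996, 0.085, 0.001], [0.085, 0.996, -0.003], [-0.001, -0.002, -1.0]]
ft_force: [0.5, -1.4, 0.4]
grip_width: 0.0246
grip_force: 0.0
```

Run:
```python
from h import *
go((.6,-.185,.22),-4)
```

```text
t 0.93 p [0.3979 0.2771 0.2377] yaw 175.12 j7 0.76 w 0.0246 -> [-0.8023 -1.4772  0.0635] twist -0.0049
```

move_arm(
  rows=[
    [[0,-0.45,-0.85,0.03,0],[0,-0.45,-0.85,0.03,0],[0,-0.45,-0.85,0.03,0],[0,-0.45,-0.85,0.03,0],[0,-0.45,-0.85,0.03,0],[0,-0.45,-0.85,0.03,0],[0,-0.45,-0.85,0.03,0],[0,-0.45,-0.85,0.03,0],[0,-0.45,-0.85,0.03,0],[0,-0.45,-0.85,0.03,0]],
  ],
)

```text
time_s: 1.77
tcp_pos: [0.5099, 0.0206, 0.2283]
tcp_rot: [[-0.997, 0.076, -0.001], [0.076, 0.997, 0.0], [0.001, 0.0, -1.0]]
ft_force: [-0.1, -0.3, 0.0]
grip_width: 0.0002
grip_force: 0.0
```

Run:
```python
from h import *
shot('wrist','w1')
go((.599,-.185,.18),-4)
```

```text
t 1.82 p [0.5097 0.0214 0.2283] yaw 175.74 j7 1.41 w 0.0008 -> [-0.3479 -0.6639  0.1606] twist -0.0014
```

View pics/w1.png

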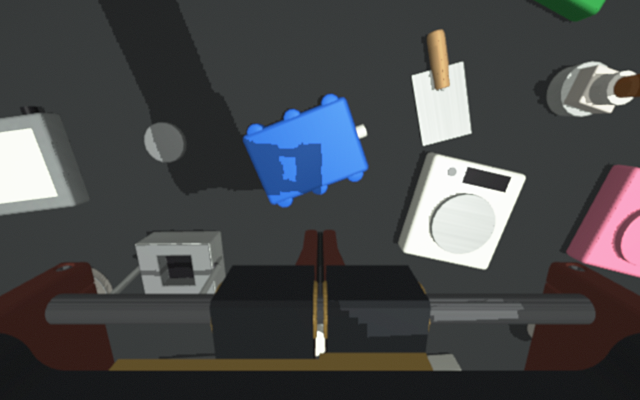

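The wrist camera looks down past the fingers. The cold pack is at about (306,150), the balance pan at (463,222) and the carrier pocket at (180,268).

move_arm(
  rows=[
    [[0,-0.17,-0.33,0.0,0],[0,-0.35,-0.66,0.0,0],[0,-0.35,-0.66,0.0,0],[0,-0.35,-0.66,0.0,0],[0,-0.35,-0.66,0.0,0],[0,-0.35,-0.66,0.1,0],[0,-0.35,-0.66,0.1,0],[0,-0.35,-0.66,0.1,0],[0,-0.35,-0.66,0.1,0],[0,-0.35,-0.66,0.1,0]],
  ],
)

```text
time_s: 2.65
tcp_pos: [0.6006, -0.183, 0.1996]
tcp_rot: [[-0.997, 0.073, 0.001], [0.073, 0.997, 0.001], [-0.001, 0.001, -1.0]]
ft_force: [1.0, -0.5, 1.3]
grip_width: 0.0005
grip_force: 0.0
```

Run:
```python
from h import *
shot('wrist','w2')
go((.599,-.185,.09),-4)
```

```text
t 2.7 p [ 0.6006 -0.1833  0.1998] yaw 175.82 j7 1.87 w 0.0001 -> [ 0.0054 -0.0063  0.3659] twist -0.001
```

View pics/w2.png

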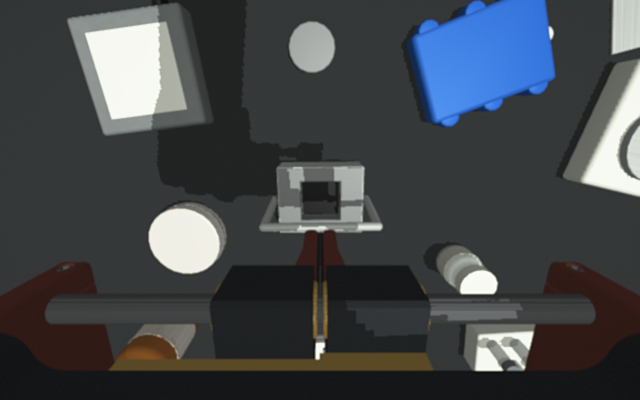

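The pocket is at about (302–341, 181–215). The bar runs from (262,229) to (381,226) and the carrier rim from (278,166) to (365,223).

Run:
```python
from h import *
P=camera_params('wrist')
for n,u,v,z in [('rimTL',278,167,.045),('rimTR',364,163,.045),('barL',264,229,.11),('barR',379,226,.11),('pockTL',302,181,.045),('pockTR',341,181,.045),('pk bot',321,217,.045)]:
    print(n,px2w(P,u,v,z).round(4))
print('tip px',w2px(P,r.get_obs()['tcp_pos']), 'cam',(-np.array(P['extrinsics'])[:3,:3].T@np.array(P['extrinsics'])[:3,3]).round(3))
for x in(.603,.612,.62,.63): print(x,w2px(P,(x,-.186,.11)))
```

```text
rimTL [ 0.571  -0.2281  0.045 ]
rimTR [ 0.5736 -0.1316  0.045 ]
barL [ 0.6195 -0.2379  0.11  ]
barR [ 0.6245 -0.1288  0.11  ]
pockTL [ 0.589  -0.2027  0.045 ]
pockTR [ 0.5923 -0.1584  0.045 ]
pk bot [ 0.6338 -0.1842  0.045 ]
tip px (np.float64(320.0350800151323), np.float64(247.28912713871105)) cam [ 0.525 -0.178  0.363]
0.603 (np.float64(317.1101584453262), np.float64(208.6281858070843))
0.612 (np.float64(317.83525498867147), np.float64(217.7456583353698))
0.62 (np.float64(318.46864596269586), np.float64(225.71001130096016))
0.63 (np.float64(319.2460421214218), np.float64(235.48510702556263))
```

move_arm(
  rows=[
    [[0,0.012,0,0.1,0],[0,0.012,0,0.2,0],[0,0.012,0,0.3,0],[0,0.012,0,0.37,0],[0,0.012,0,0.37,0],[0,0.012,0,0.37,0],[0,0.012,0,0.37,0],[0,0.012,0,0.37,0],[0,0.012,0,0.37,0],[0,0.012,0,0.37,0]],
  ],
)

```text
time_s: 3.53
tcp_pos: [0.5971, -0.1854, 0.089]
tcp_rot: [[-0.997, 0.076, 0.002], [0.076, 0.997, -0.0], [-0.002, -0.0, -1.0]]
ft_force: [0.2, -0.1, -0.4]
grip_width: 0.0004
grip_force: 0.0
```

Run:
```python
from h import *
for p in [(.635,-.185,.085),(.658,-.186,.066),(.665,-.187,.058)]: go(p,-4)
```

```text
t 3.53 p [ 0.5971 -0.1854  0.089 ] yaw 175.65 j7 1.92 w 0.0004 -> [-0.1257  0.0108  0.0137] twist -0.002
t 3.53 p [ 0.5971 -0.1854  0.089 ] yaw 175.65 j7 1.92 w 0.0004 -> [-0.2023  0.0133  0.0772] twist -0.002
t 3.53 p [ 0.5971 -0.1854  0.089 ] yaw 175.65 j7 1.92 w 0.0004 -> [-0.2257  0.0117  0.1039] twist -0.002
```

move_arm(
  rows=[
    [[0,-0.03,0.002,0.0,0],[0,-0.06,0.005,0.0,0],[0,-0.09,0.008,0.0,0],[0,-0.125,0.01,0.014,0],[0,-0.155,0.01,0.035,0],[0,-0.18,0.01,0.055,0],[0,-0.202,0.01,0.077,0],[0,-0.215,0.01,0.09,0],[0,-0.226,0.01,0.1,0],[0,-0.226,0.01,0.1,0]],
  ],
)

```text
time_s: 4.37
tcp_pos: [0.6638, -0.187, 0.0562]
tcp_rot: [[-0.997, 0.076, -0.002], [0.076, 0.997, 0.001], [0.002, 0.0, -1.0]]
ft_force: [-0.5, 0.9, -0.1]
grip_width: 0.0007
grip_force: 0.5
```

move_arm(
  rows=[
    [[0,0.04,0,0,0],[0,0.04,0,-0.08,0],[0,0.04,0,-0.17,0],[0,0.02,0,-0.17,0],[0,-0.05,0,-0.17,0],[0,-0.05,0,-0.17,0],[0,-0.05,0,-0.12,0],[0,-0.05,0,-0.08,0],[0,-0.05,0,-0.04,0],[0,-0.05,0,-0.02,0]],
  ],
)

```text
time_s: 5.2
tcp_pos: [0.6776, -0.1882, 0.0608]
tcp_rot: [[-0.997, 0.076, -0.003], [0.076, 0.997, 0.001], [0.003, 0.0, -1.0]]
ft_force: [0.6, 0.4, 1.9]
grip_width: 0.0
grip_force: 0.6
```

Run:
```python
from h import *
im=shot('wrist','w3'); shot('scene','s3')
go((.681,-.187,.055),-4)
s=cv2.imread('pics/s3.png')[190:290,140:260]
w=cv2.imread('pics/w3.png')
cv2.imwrite('pics/m3.png',np.hstack([cv2.resize(s,None,fx=4,fy=4),cv2.resize(w[100:300,240:400],(320,400))]))
```

```text
t 5.3 p [ 0.6771 -0.1882  0.0611] yaw 175.63 j7 1.9 w 0.0007 -> [-0.0127  0.005   0.0204] twist -0.0021
```

View pics/m3.png

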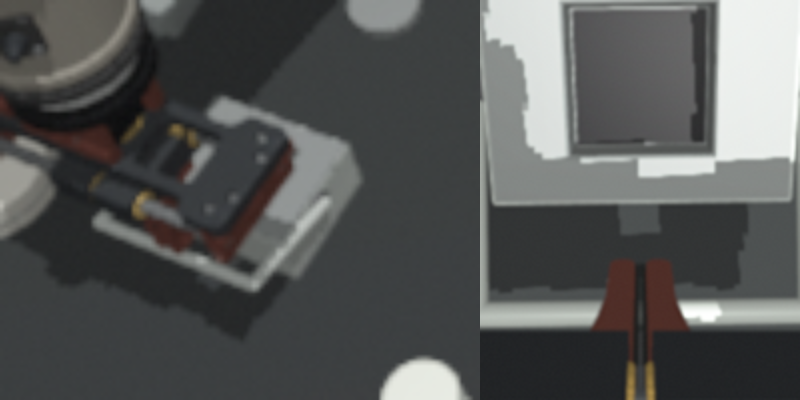

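Bail is almost down with the finger on it. The pocket opening spans about u 281.5–358.5, v 101.5–177 in w3. I'll press 4 mm more, then lift.

Run:
```python
from h import *
P=camera_params('wrist')
c=[px2w(P,u,v,.045)[:2] for u,v in [(282,101.5),(358.5,101.5),(357.5,177),(283,177)]]
print(np.round(c,4),np.mean(c,0).round(4))
```

```text
[[ 0.5884 -0.2042]
 [ 0.5919 -0.1586]
 [ 0.6375 -0.1611]
 [ 0.6339 -0.2086]] [ 0.6129 -0.1831]
```

move_arm(
  rows=[
    [[0,-0.01,0,0.01,0],[0,-0.01,0,0.017,0],[0,-0.01,0,0.017,0],[0,-0.01,0,0.017,0],[0,-0.01,0,-0.1,0],[0,-0.01,0,-0.2,0],[0,-0.01,0,-0.3,0],[0,-0.01,0,-0.4,0],[0,-0.01,0,-0.5,0],[0,-0.01,0,-0.55,0]],
  ],
)

```text
time_s: 6.13
tcp_pos: [0.6834, -0.1895, 0.2335]
tcp_rot: [[-0.997, 0.076, 0.006], [0.076, 0.997, -0.001], [-0.006, -0.001, -1.0]]
ft_force: [-0.1, -0.2, 0.3]
grip_width: 0.0003
grip_force: 0.0
```

Run:
```python
from h import *
go((.51,.34,.24),25)
```

```text
t 6.13 p [ 0.6834 -0.1895  0.2335] yaw 175.63 j7 1.85 w 0.0003 -> [ 0.7108  1.7156 -0.0266] twist -0.1632
```

move_arm(
  rows=[
    [[0.6,0.37,0.86,0,0],[0.6,0.37,0.86,0,0],[0.6,0.37,0.86,0,0],[0.6,0.37,0.86,0,0],[0.6,0.37,0.86,0,0],[0.6,0.37,0.86,0,0],[0.6,0.37,0.86,0,0],[0.6,0.37,0.86,0,0],[0.6,0.37,0.86,0,0],[0.6,0.37,0.86,0,0]],
  ],
)

```text
time_s: 6.97
tcp_pos: [0.5913, 0.0759, 0.2291]
tcp_rot: [[-0.997, 0.077, 0.001], [0.077, 0.997, -0.001], [-0.001, -0.0, -1.0]]
ft_force: [-0.6, -0.6, -0.1]
grip_width: 0.0526
grip_force: 0.0
```

move_arm(
  rows=[
    [[0.6,0.37,0.86,0,0],[0.6,0.37,0.86,0,0],[0.6,0.37,0.86,0,0],[0.6,0.37,0.86,0,0],[0.6,0.37,0.86,0,0],[0.6,0.37,0.86,0,0],[0.6,0.37,0.86,0,0],[0.6,0.37,0.86,0,0],[0.6,0.37,0.86,0,0],[0.6,0.37,0.86,0,0]],
  ],
)

```text
time_s: 7.8
tcp_pos: [0.5016, 0.3402, 0.2286]
tcp_rot: [[-0.997, 0.079, 0.001], [0.079, 0.997, -0.001], [-0.001, -0.001, -1.0]]
ft_force: [0.4, -0.2, -0.1]
grip_width: 0.0526
grip_force: 0.0
```

Run:
```python
from h import *
P=camera_params('wrist'); print(w2px(P,(.424,.344,.126)))
shot('wrist','w4'); shot('scene','s4'); go((.424,.344,.2))
w=cv2.imread('pics/w4.png'); u,v=map(int,w2px(P,(.424,.344,.05)))
u0=max(u-90,0);v0=max(v-75,0);print('crop',u0,v0)
c=cv2.resize(w[v0:v0+150,u0:u0+180],None,fx=3,fy=3,interpolation=cv2.INTER_CUBIC)
s=cv2.imread('pics/s4.png')[200:250,405:450]
cv2.imwrite('pics/m4.png',np.hstack([c,cv2.resize(s,(260,450),interpolation=cv2.INTER_CUBIC)[:c.shape[0]]]))
print(c.shape)
```

```text
(np.float64(317.4035996678306), np.float64(119.099324373011))
t 7.9 p [0.5017 0.3398 0.2288] yaw 175.39 j7 0.89 w 0.0525 -> [ 0.2592 -0.0067  0.0958] twist 0.0
crop 227 44
(450, 540, 3)
```

View pics/m4.png

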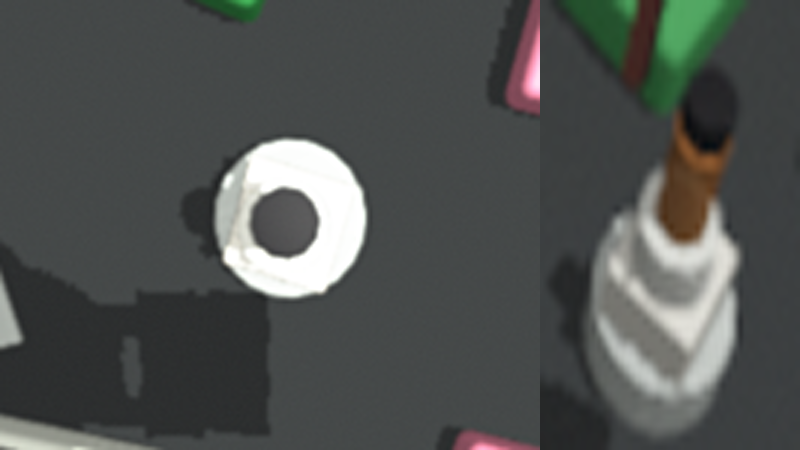

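Run:
```python
from h import *
P=camera_params('wrist')
c=px2w(P,322,118,.126);d=px2w(P,323.8,116.7,.024);print(c,d)
go((c[0],c[1],.15));go((c[0],c[1],.095))
w=cv2.imread('pics/w4.png')[85:150,290:360].astype(float).mean(2)
e=np.clip((w-w[w>150].min())/(255-150)*255,0,255)
g=np.clip((w-190)/(w.max()-190),0,1)*255
cv2.imwrite('pics/e4.png',cv2.resize(g.astype(np.uint8),None,fx=8,fy=8,interpolation=cv2.INTER_CUBIC)); print(w.max())
```

```text
[0.42345465 0.34792143 0.126     ] [0.42108012 0.35110695 0.024     ]
t 7.9 p [0.5017 0.3398 0.2288] yaw 175.39 j7 0.89 w 0.0525 -> [0.2622 0.0063 0.2624] twist 0.0
t 7.9 p [0.5017 0.3398 0.2288] yaw 175.39 j7 0.89 w 0.0525 -> [0.2624 0.0065 0.4457] twist 0.0
255.0
```

View pics/e4.png

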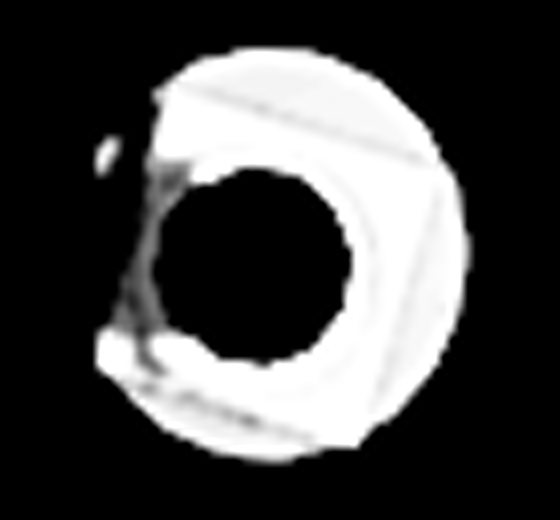

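The enhanced crop shows the block's edges turned about 16.7° clockwise in the image, which puts the block's yaw at about 68.7° (mod 90). The cap is at (0.4235, 0.3475).

move_arm(
  rows=[
    [[0.6,0.13,0.004,0.05,0],[0.6,0.262,0.004,0.1,0],[0.6,0.262,0.004,0.2,0],[0.6,0.262,0.004,0.25,0],[0.6,0.262,0.004,0.25,0],[0.6,0.262,0.004,0.3,0],[0.6,0.262,0.004,0.36,0],[0.6,0.262,0.004,0.42,0],[0.6,0.262,0.004,0.445,0],[0.6,0.262,0.004,0.445,0]],
  ],
)

```text
time_s: 8.73
tcp_pos: [0.4222, 0.3483, 0.0945]
tcp_rot: [[-0.997, 0.078, -0.001], [0.078, 0.997, -0.002], [0.001, -0.002, -1.0]]
ft_force: [0.2, 0.2, 0.3]
grip_width: 0.0531
grip_force: 0.0
```

move_arm(
  rows=[
    [[0.45,0,0,0,0],[0.4,0,0,0,0],[0.35,0,0,0,0],[0.3,0,0,0,0],[0.25,0,0,0,0],[0.2,0,0,0,0],[0.15,0,0,0,0],[0.15,0,0,0,0],[0.15,0,0,0,0],[0.15,0,0,0,0]],
  ],
  grip_force=10,
)

```text
time_s: 9.57
tcp_pos: [0.4219, 0.35, 0.0957]
tcp_rot: [[-0.997, 0.076, 0.0], [0.076, 0.997, 0.001], [-0.0, 0.001, -1.0]]
ft_force: [0.1, -1.0, 5.5]
grip_width: 0.0216
grip_force: 10.0
```

Run:
```python
from h import *
w=shot('wrist','w5'); go((.613,-.183,.2),-4)
```

```text
t 9.62 p [0.4219 0.35   0.0957] yaw 175.64 j7 0.81 w 0.022 -> [-0.7702 -1.7229 -0.3485] twist -0.002
```

View pics/w5.png

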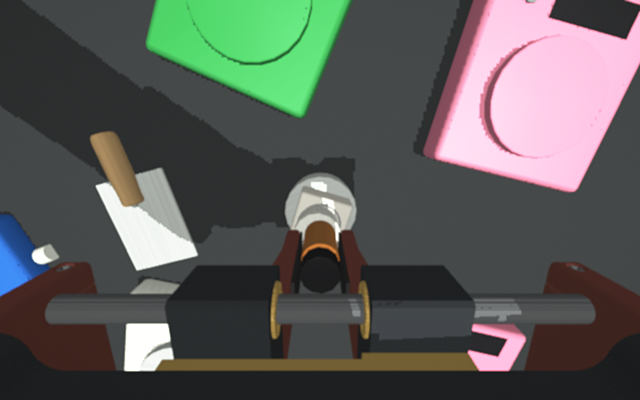

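The vial is gripped at 22 mm width and upright at (322,260). Lifting and carrying it.

move_arm(
  rows=[
    [[0.15,0,0,-0.02,0],[0.15,0,0,-0.05,0],[0.15,0,0,-0.1,0],[0.15,0,0,-0.16,0],[0.15,0,0,-0.22,0],[0.15,-0.02,-0.04,-0.28,0],[0.15,-0.06,-0.12,-0.34,0],[0.15,-0.11,-0.22,-0.38,0],[0.15,-0.16,-0.33,-0.4,0],[0.15,-0.22,-0.44,-0.4,0]],
  ],
)

```text
time_s: 10.45
tcp_pos: [0.4782, 0.2126, 0.2175]
tcp_rot: [[-0.997, 0.075, 0.003], [0.075, 0.997, 0.002], [-0.002, 0.003, -1.0]]
ft_force: [0.6, 0.6, -0.7]
grip_width: 0.0212
grip_force: 10.0
```

move_arm(
  rows=[
    [[0.15,-0.05,-0.11,0,0],[0.15,-0.1,-0.22,0,0],[0.15,-0.15,-0.33,0,0],[0.15,-0.2,-0.44,0,0],[0.15,-0.25,-0.55,0,0],[0.15,-0.3,-0.66,0,0],[0.15,-0.34,-0.77,0,0],[0.15,-0.38,-0.86,0,0],[0.15,-0.41,-0.93,0,0],[0.15,-0.44,-0.97,0,0]],
  ],
)

```text
time_s: 11.28
tcp_pos: [0.5867, -0.0908, 0.2159]
tcp_rot: [[-0.997, 0.08, 0.0], [0.08, 0.997, -0.001], [-0.0, -0.001, -1.0]]
ft_force: [0.3, 0.6, -0.4]
grip_width: 0.022
grip_force: 10.0
```

Run:
```python
from h import *
go((.613,-.183,.15),-4)
```

```text
t 11.28 p [ 0.5867 -0.0908  0.2159] yaw 175.42 j7 1.71 w 0.022 -> [-0.1117 -0.2991  0.2199] twist -0.0032
```

move_arm(
  rows=[
    [[0.15,-0.04,-0.1,0,0],[0.15,-0.08,-0.2,0,0],[0.15,-0.1,-0.26,0.04,0],[0.15,-0.112,-0.298,0.1,0],[0.15,-0.112,-0.298,0.16,0],[0.15,-0.112,-0.298,0.22,0],[0.15,-0.112,-0.298,0.25,0],[0.15,-0.112,-0.298,0.25,0],[0.15,-0.112,-0.298,0.25,0],[0.15,-0.112,-0.298,0.25,0]],
  ],
)

```text
time_s: 12.12
tcp_pos: [0.6144, -0.1788, 0.1415]
tcp_rot: [[-0.997, 0.076, 0.002], [0.076, 0.997, -0.0], [-0.002, -0.0, -1.0]]
ft_force: [0.2, 0.2, -0.3]
grip_width: 0.022
grip_force: 10.0
```

Run:
```python
from h import *
w=shot('wrist','w6'); go((.613,-.183,.0515),-4)
s=shot('scene','s6')
cv2.imwrite('pics/m6.png',np.hstack([cv2.resize(w[120:320,220:420],(450,450)),cv2.resize(s[180:280,140:240],(350,450))])[:,:,::-1])
```

```text
t 12.17 p [ 0.6145 -0.1788  0.1416] yaw 175.66 j7 1.91 w 0.0216 -> [ 0.0045 -0.0145  0.3002] twist -0.0019
```

View pics/m6.png

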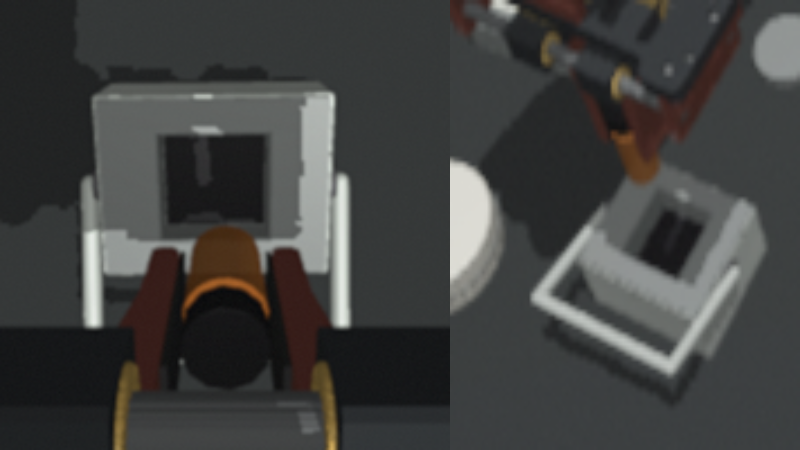

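The bail is down (right half of the picture), and the vial is in line with the pocket. Lowering.

move_arm(
  rows=[
    [[0.15,0.004,-0.014,0.06,0],[0.15,0.004,-0.014,0.12,0],[0.15,0.004,-0.014,0.18,0],[0.15,0.004,-0.014,0.23,0],[0.15,0.004,-0.014,0.26,0],[0.15,0.004,-0.014,0.28,0],[0.15,0.004,-0.014,0.29,0],[0.15,0.004,-0.014,0.297,0],[0.15,0.004,-0.014,0.3,0],[0.15,0.004,-0.014,0.302,0]],
  ],
)

```text
time_s: 13.05
tcp_pos: [0.6128, -0.183, 0.0507]
tcp_rot: [[-0.997, 0.076, 0.001], [0.076, 0.997, -0.0], [-0.001, 0.0, -1.0]]
ft_force: [-1.9, 0.5, 8.2]
grip_width: 0.0217
grip_force: 10.0
```

Run:
```python
from h import *
go((.613,-.183,.0505),-4); print(r.get_obs()['ft_force'])
```

```text
t 13.05 p [ 0.6128 -0.183   0.0507] yaw 175.64 j7 1.96 w 0.0217 -> [-0.0007  0.0001  0.0007] twist -0.002
[-1.86527572  0.45988976  8.21723235]
```

move_arm(
  rows=[
    [[0.22,0,0,-0.003,0],[0.3,0,0,-0.003,0],[0.4,0,0,-0.003,0],[0.45,0,0,-0.003,0],[0.5,0,0,-0.003,0],[0.5,0,0,-0.06,0],[0.5,0,0,-0.15,0],[0.5,0,0,-0.28,0],[0.5,0,0,-0.42,0],[0.5,0,0,-0.55,0]],
  ],
)

```text
time_s: 13.88
tcp_pos: [0.6117, -0.1829, 0.2163]
tcp_rot: [[-0.997, 0.076, -0.001], [0.076, 0.997, -0.0], [0.001, -0.0, -1.0]]
ft_force: [1.1, -0.6, 0.6]
grip_width: 0.0438
grip_force: 0.0
```

Run:
```python
from h import *
w=shot('wrist','w7');s=shot('scene','s7'); go((.5,.345,.21),-4)
cv2.imwrite('pics/m7.png',np.hstack([cv2.resize(w[100:300,220:420],(450,450)),cv2.resize(s[180:280,140:240],(350,450))])[:,:,::-1])
```

```text
t 13.98 p [ 0.6158 -0.1846  0.2218] yaw 175.6 j7 1.89 w 0.0438 -> [0.5206 1.7307 0.0309] twist -0.0022
```

View pics/m7.png

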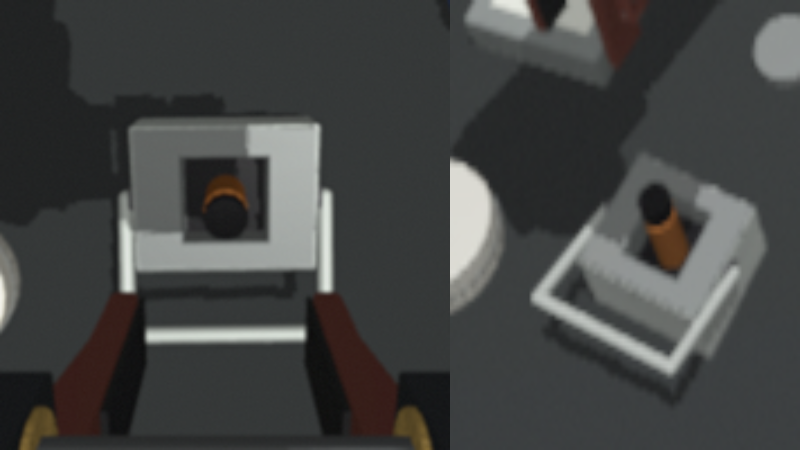

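The vial stands upright in the pocket and the bail is down. Heading back to the stack, with a picture of the pack and balance on the way.

move_arm(
  rows=[
    [[0.7,0.27,0.865,0,0],[0.7,0.27,0.865,0,0],[0.7,0.27,0.865,0,0],[0.7,0.27,0.865,0,0],[0.7,0.27,0.865,0,0],[0.7,0.27,0.865,0,0],[0.7,0.27,0.865,0,0],[0.7,0.27,0.865,0,0],[0.7,0.27,0.865,0,0],[0.7,0.27,0.865,0,0]],
  ],
)

```text
time_s: 14.82
tcp_pos: [0.551, 0.0809, 0.2142]
tcp_rot: [[-0.997, 0.077, -0.0], [0.077, 0.997, -0.001], [0.0, -0.001, -1.0]]
ft_force: [0.1, 1.1, -0.1]
grip_width: 0.0613
grip_force: 0.0
```

```bash
cat >> h.py <<'E'
import json,glob
def wshot(n):
    P=camera_params('wrist'); im=shot('wrist',n); json.dump({k:np.array(v).tolist() for k,v in P.items()},open(f'pics/{n}.json','w')); return P,im
E
python3 - <<'E'
from h import *
P,im=wshot('w8'); go((.495,.345,.21),-4)
print('pan',w2px(P,(.578,.203,.042)),'pack',w2px(P,(.472,.005,.026)))
E
```

```text
t 14.87 p [0.5513 0.0803 0.2143] yaw 175.51 j7 1.37 w 0.0615 -> [0.256  0.8649 0.0137] twist -0.0027
pan (np.float64(420.94266707786176), np.float64(200.4847594048531)) pack (np.float64(251.36640685118653), np.float64(123.8747242844408))
```

move_arm(
  rows=[
    [[0.7,0.27,0.865,0,0],[0.7,0.27,0.865,0,0],[0.7,0.27,0.865,0,0],[0.7,0.27,0.865,0,0],[0.7,0.27,0.865,0,0],[0.7,0.27,0.865,0,0],[0.7,0.27,0.865,0,0],[0.7,0.27,0.865,0,0],[0.7,0.27,0.865,0,0],[0.7,0.27,0.865,0,0]],
  ],
)

```text
time_s: 15.7
tcp_pos: [0.4914, 0.3445, 0.2143]
tcp_rot: [[-0.997, 0.079, 0.0], [0.079, 0.997, -0.001], [-0.0, -0.001, -1.0]]
ft_force: [-0.6, -0.7, -0.1]
grip_width: 0.0617
grip_force: 0.0
```

Run:
```python
from h import *
P,im=wshot('w9'); go((.4235,.348,.12),-4)
u,v=w2px(P,(.4235,.348,.06)); print(u,v)
u0,v0=int(u)-35,max(int(v)-32,0); print(u0,v0)
g=im[v0:v0+65,u0:u0+70].astype(float).mean(2)
lo=150; g=np.clip((g-lo)/(255-lo),0,1)**2*255
a=cv2.resize(g.astype(np.uint8),None,fx=6,fy=6,interpolation=cv2.INTER_CUBIC); a=cv2.cvtColor(a,cv2.COLOR_GRAY2BGR)
b=cv2.resize(cv2.imread('pics/w8.png')[0:300,100:640],(380,211)); 
c=np.zeros((390,800,3),np.uint8); c[:a.shape[0],:a.shape[1]]=a
c[:211,420:]=b
q=cv2.imread('pics/w2.png')[0:140,60:220]; c[215:390,420:620]=cv2.resize(q,(200,175))
cv2.imwrite('pics/m9.png',c)
```

```text
t 15.75 p [0.4915 0.3442 0.2145] yaw 175.41 j7 0.89 w 0.0616 -> [ 0.2269 -0.0051  0.3148] twist -0.0033
318.2922395478919 128.82344106843135
283 96
```

View pics/m9.png

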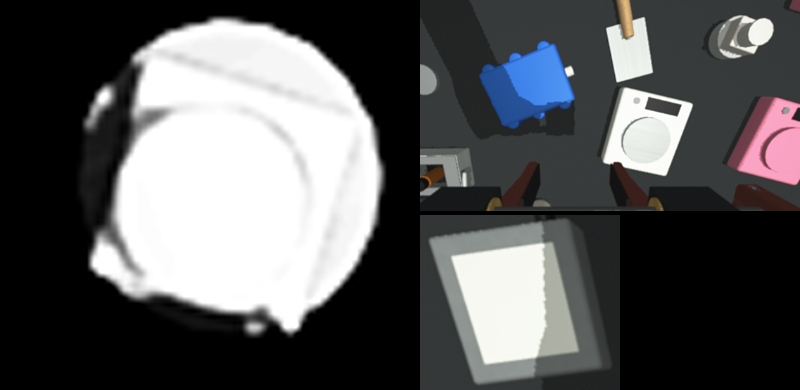

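In m9 the small dish's centre is at about (318.2,130) and the block's centre at (318.5,127.7) in w9. The pan is at (419.7,199) and the pack at about (256,121) in w8, and the light window is at about (137.4,70.6) in w2.

Run:
```python
from h import *
P=camera_params('wrist'); L=lambda n:{k:np.array(v) for k,v in json.load(open(f'pics/{n}.json')).items()}
d=px2w(P,318.2,130,.07);print('small',d,'block',px2w(P,318.5,127.7,.048),'large',px2w(P,283+231/6,96+178/6,.024))
P8=L('w8');print('pan',px2w(P8,419.7,199,.042),'pack',px2w(P8,256.3,120.8,.026))
E=np.array(P['extrinsics']);R=E[:3,:3];c=-R.T@E[:3,3]+np.array([.6006,-.1833,.1998])-r.get_obs()['tcp_pos']
Q=dict(P);E2=E.copy();E2[:3,3]=-R@c;Q['extrinsics']=E2
print('light',px2w(Q,137.4,70.6,.03))
# gray circle search for pan in w8
g=cv2.cvtColor(cv2.imread('pics/w8.png'),cv2.COLOR_BGR2GRAY)[130:270,350:490]
print(cv2.HoughCircles(cv2.resize(g,None,fx=3,fy=3),cv2.HOUGH_GRADIENT,1,200,param1=60,param2=20,minRadius=80,maxRadius=150))
go((d[0],d[1],.0515),None)
go((d[0],d[1],.12),None)
```

```text
small [0.42456212 0.34766584 0.07      ] block [0.42270748 0.34802959 0.048     ] large [0.4211296  0.35166475 0.024     ]
pan [0.5759886  0.20144693 0.042     ] pack [0.46895432 0.01135451 0.026     ]
light [ 0.4569242  -0.36909459  0.03      ]
[[[227.5 228.5 116.4]]]
t 15.75 p [0.4915 0.3442 0.2145] yaw 175.41 j7 0.89 w 0.0616 -> [ 0.2234 -0.0057  0.5432] twist 0.0
t 15.75 p [0.4915 0.3442 0.2145] yaw 175.41 j7 0.89 w 0.0616 -> [ 0.2233 -0.006   0.3148] twist 0.0
```

move_arm(
  rows=[
    [[0.7,0.11,-0.006,0.05,0],[0.7,0.2,-0.006,0.15,0],[0.7,0.223,-0.006,0.25,0],[0.7,0.223,-0.006,0.35,0],[0.7,0.223,-0.006,0.42,0],[0.7,0.223,-0.006,0.48,0],[0.7,0.223,-0.006,0.52,0],[0.7,0.223,-0.006,0.54,0],[0.7,0.223,-0.006,0.54,0],[0.7,0.223,-0.006,0.54,0]],
  ],
)

```text
time_s: 16.58
tcp_pos: [0.4241, 0.3499, 0.0532]
tcp_rot: [[-0.997, 0.077, 0.001], [0.077, 0.997, 0.0], [-0.001, 0.0, -1.0]]
ft_force: [-0.4, -0.4, 0.7]
grip_width: 0.0615
grip_force: 0.0
```

move_arm(
  rows=[
    [[0.6,0,0,0,0],[0.55,0,0,0,0],[0.5,0,0,0,0],[0.46,0,0,0,0],[0.42,0,0,0,0],[0.38,0,0,0,0],[0.34,0,0,0,0],[0.3,0,0,0,0],[0.3,0,0,0,0],[0.3,0,0,0,0]],
  ],
  grip_force=15,
)

```text
time_s: 17.42
tcp_pos: [0.4232, 0.3502, 0.0527]
tcp_rot: [[-0.997, 0.076, -0.0], [0.076, 0.997, -0.0], [0.0, -0.0, -1.0]]
ft_force: [-0.6, -0.7, 3.4]
grip_width: 0.0337
grip_force: 15.0
```

Run:
```python
from h import *
go((.59,.2,.2),None)
```

```text
t 17.42 p [0.4232 0.3502 0.0527] yaw 175.64 j7 0.86 w 0.0337 -> [-0.5924 -0.4568 -0.4911] twist 0.0
```

move_arm(
  rows=[
    [[0.3,0,0,-0.02,0],[0.3,0,0,-0.06,0],[0.3,0,0,-0.12,0],[0.3,0,0,-0.2,0],[0.3,0,0,-0.3,0],[0.3,-0.05,-0.03,-0.38,0],[0.3,-0.12,-0.08,-0.44,0],[0.3,-0.2,-0.14,-0.49,0],[0.3,-0.28,-0.2,-0.49,0],[0.3,-0.36,-0.26,-0.49,0]],
  ],
)

```text
time_s: 18.25
tcp_pos: [0.5265, 0.264, 0.2021]
tcp_rot: [[-0.997, 0.075, 0.003], [0.075, 0.997, 0.002], [-0.003, 0.003, -1.0]]
ft_force: [0.2, 0.5, -1.0]
grip_width: 0.0338
grip_force: 15.0
```

move_arm(
  rows=[
    [[0.3,-0.06,-0.04,0,0],[0.3,-0.12,-0.08,0,0],[0.3,-0.18,-0.12,0,0],[0.3,-0.24,-0.16,0,0],[0.3,-0.29,-0.19,0,0],[0.3,-0.31,-0.2,0,0],[0.3,-0.31,-0.2,0,0],[0.3,-0.31,-0.2,0,0],[0.3,-0.31,-0.2,0,0],[0.3,-0.31,-0.2,0,0]],
  ],
)

```text
time_s: 19.08
tcp_pos: [0.6121, 0.1989, 0.1997]
tcp_rot: [[-0.997, 0.074, -0.001], [0.074, 0.997, 0.001], [0.001, 0.001, -1.0]]
ft_force: [-0.2, 0.0, -1.0]
grip_width: 0.0334
grip_force: 15.0
```

Run:
```python
from h import *
P,im=wshot('w10'); u,v=w2px(P,(.576,.2015,.042)); print(u,v, w2px(P,(.576,.2435,.042)))
u0,v0=int(u)-75,max(int(v)-75,0)
g=im[v0:v0+150,u0:u0+150].astype(float)
gray=g.mean(2); hsv=cv2.cvtColor(im[v0:v0+150,u0:u0+150],cv2.COLOR_RGB2HSV)
print(gray[75,::6].astype(int)); print(gray[::6,75].astype(int))
for p2 in(15,25):
  for p1 in (40,20):
    h=cv2.HoughCircles(cv2.resize(gray.astype(np.uint8),None,fx=4,fy=4,interpolation=cv2.INTER_CUBIC),cv2.HOUGH_GRADIENT,1,30,param1=p1,param2=p2,minRadius=130,maxRadius=220)
    if h is not None:
      for c in h[0][:3]:
        print(p1,p2,c[2]/4,u0+c[0]/4,v0+c[1]/4,px2w(P,u0+c[0]/4,v0+c[1]/4,.042))
go((.576,.2015,.1),None)
```

```text
319.7198002420934 158.0403296415344 (np.float64(357.05006931146977), np.float64(155.242808113852))
[ 38  38  37  39 151 193 193 153 156 154 154 159 159 158 157 245 243 243
 244 236 253 253 224  60  61]
[202 254 253 152  65 253 254 244 244 245 241 156 159 156 155 152 155 154
 151 188 254  87  62  62 111]
40 15 37.3 321.875 158.625 [0.57683382 0.20387005 0.042     ]
40 15 45.15 328.625 165.375 [0.58500015 0.21094462 0.042     ]
40 15 46.775 313.875 163.875 [0.58206062 0.19441945 0.042     ]
20 15 37.4 321.875 158.625 [0.57683382 0.20387005 0.042     ]
20 15 52.65 317.875 175.375 [0.59552796 0.19792922 0.042     ]
20 15 46.6 311.375 161.625 [0.5793162  0.19180905 0.042     ]
40 25 37.3 321.875 158.625 [0.57683382 0.20387005 0.042     ]
40 25 45.675 314.625 163.125 [0.58127768 0.19533254 0.042     ]
20 25 37.4 321.875 158.625 [0.57683382 0.20387005 0.042     ]
20 25 44.95 313.125 161.625 [0.57946319 0.19377851 0.042     ]
20 25 43.55 325.375 165.875 [0.58529289 0.20723417 0.042     ]
t 19.13 p [0.6122 0.1987 0.1996] yaw 175.75 j7 1.24 w 0.0335 -> [1.210e-01 3.000e-04 3.321e-01] twist 0.0
```

move_arm(
  rows=[
    [[0.3,0.04,0.003,0.02,0],[0.3,0.08,0.006,0.06,0],[0.3,0.11,0.008,0.12,0],[0.3,0.121,0.008,0.2,0],[0.3,0.121,0.008,0.28,0],[0.3,0.121,0.008,0.35,0],[0.3,0.121,0.008,0.4,0],[0.3,0.121,0.008,0.42,0],[0.3,0.121,0.008,0.42,0],[0.3,0.121,0.008,0.42,0]],
  ],
)

```text
time_s: 19.97
tcp_pos: [0.5772, 0.2029, 0.0741]
tcp_rot: [[-0.997, 0.076, 0.0], [0.076, 0.997, 0.0], [-0.0, 0.0, -1.0]]
ft_force: [-0.5, -0.3, 0.4]
grip_width: 0.0339
grip_force: 15.0
```

Run:
```python
from h import *
go((.576,.2039,.0465),None)
```

```text
t 19.97 p [0.5772 0.2029 0.0741] yaw 175.67 j7 1.25 w 0.0339 -> [0.0044 0.0029 0.0918] twist 0.0
```

move_arm(
  rows=[
    [[0.3,0.004,0.003,0.02,0],[0.3,0.004,0.003,0.04,0],[0.3,0.004,0.003,0.06,0],[0.3,0.004,0.003,0.07,0],[0.3,0.004,0.003,0.08,0],[0.3,0.004,0.003,0.085,0],[0.3,0.004,0.003,0.088,0],[0.3,0.004,0.003,0.091,0],[0.3,0.004,0.003,0.091,0],[0.3,0.004,0.003,0.091,0]],
  ],
)

```text
time_s: 20.8
tcp_pos: [0.576, 0.2034, 0.0467]
tcp_rot: [[-0.997, 0.076, -0.0], [0.076, 0.997, 0.0], [0.0, 0.0, -1.0]]
ft_force: [-3.3, -1.0, 4.2]
grip_width: 0.0335
grip_force: 15.0
```

move_arm(
  rows=[
    [[0.4,0,0,-0.002,0],[0.45,0,0,-0.002,0],[0.5,0,0,-0.002,0],[0.6,0,0,-0.002,0],[0.65,0,0,-0.002,0],[0.7,0,0,-0.04,0],[0.7,0,0,-0.12,0],[0.7,0,0,-0.24,0],[0.7,0,0,-0.36,0],[0.7,0,0,-0.48,0]],
  ],
)

```text
time_s: 21.63
tcp_pos: [0.5757, 0.2032, 0.1925]
tcp_rot: [[-0.997, 0.076, -0.0], [0.076, 0.997, -0.0], [0.0, -0.0, -1.0]]
ft_force: [0.1, 1.1, 0.2]
grip_width: 0.0614
grip_force: 0.0
```

Run:
```python
from h import *
shot('wrist','w11'); go((.493,.348,.19),68.7)
go((.493,.348,.19),-21.3)
```

```text
t 21.68 p [0.5798 0.2044 0.2003] yaw 175.58 j7 1.2 w 0.0613 -> [0.3258 0.4549 0.0337] twist -0.4062
t 21.68 p [0.5798 0.2044 0.2003] yaw 175.58 j7 1.2 w 0.0613 -> [0.3258 0.4549 0.0337] twist 0.0938
```

move_arm(
  rows=[
    [[0.7,0.11,0.12,0.01,0.03],[0.7,0.22,0.25,0.03,0.06],[0.7,0.33,0.37,0.03,0.094],[0.7,0.33,0.37,0.03,0.094],[0.7,0.33,0.37,0.03,0.094],[0.7,0.33,0.37,0.03,0.094],[0.7,0.33,0.37,0.03,0.094],[0.7,0.33,0.37,0.03,0.094],[0.7,0.33,0.37,0.03,0.094],[0.7,0.33,0.37,0.03,0.094]],
  ],
)

```text
time_s: 22.52
tcp_pos: [0.4866, 0.3204, 0.1814]
tcp_rot: [[-0.931, 0.365, 0.0], [0.365, 0.931, -0.0], [-0.0, -0.0, -1.0]]
ft_force: [-0.4, -0.4, -0.7]
grip_width: 0.0613
grip_force: 0.0
```

Run:
```python
from h import *
P,im=wshot('w12'); go((.4225,.348,.0275),-21.3)
u,v=w2px(P,(.4225,.348,.048)); print(u,v)
u0,v0=int(u)-40,max(int(v)-40,0)
g=im[v0:v0+80,u0:u0+80].astype(float).mean(2)
print(np.percentile(g,[50,80,90,99]), u0,v0)
g=np.clip((g-130)/(255-130),0,1)**2*255
a=cv2.resize(g.astype(np.uint8),None,fx=7,fy=7,interpolation=cv2.INTER_CUBIC)
b=cv2.resize(cv2.cvtColor(cv2.imread('pics/w11.png'),cv2.COLOR_BGR2GRAY)[120:320,240:400],(240,300))
c=np.zeros((560,800),np.uint8);c[:,:560]=a;c[:300,560:]=b;cv2.imwrite('pics/m12.png',c)
```

```text
t 22.57 p [0.4865 0.3207 0.1813] yaw 158.61 j7 0.67 w 0.0616 -> [0.2318 0.0069 0.5127] twist -0.0005
322.3398221448523 127.43221415481396
[ 73. 255. 255. 255.] 282 87
```

View pics/m12.png

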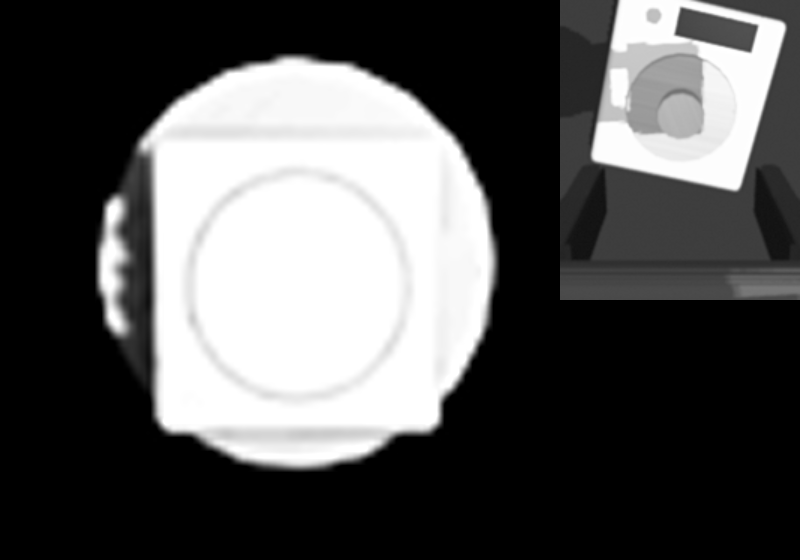

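Block is square to the tool, with its centre at (324.4,127.4); the large dish's centre is at (324.6,124.4). The small dish sits centred on the pan.

Run:
```python
from h import *
P=camera_params('wrist');d=px2w(P,324.4,127.4,.048);print(d,px2w(P,324.6,124.4,.024))
go((d[0],d[1],.0285),-21.3)
```

```text
[0.423006   0.35017932 0.048     ] [0.42071828 0.35172071 0.024     ]
t 22.57 p [0.4865 0.3207 0.1813] yaw 158.61 j7 0.67 w 0.0616 -> [0.2329 0.0143 0.5094] twist -0.0005
```

move_arm(
  rows=[
    [[0.7,0.11,0.014,0.05,0],[0.7,0.2,0.014,0.15,0],[0.7,0.233,0.014,0.25,0],[0.7,0.233,0.014,0.35,0],[0.7,0.233,0.014,0.42,0],[0.7,0.233,0.014,0.47,0],[0.7,0.233,0.014,0.495,0],[0.7,0.233,0.014,0.507,0],[0.7,0.233,0.014,0.507,0],[0.7,0.233,0.014,0.507,0]],
  ],
)

```text
time_s: 23.4
tcp_pos: [0.4228, 0.3513, 0.0299]
tcp_rot: [[-0.932, 0.363, 0.001], [0.363, 0.932, 0.001], [-0.001, 0.001, -1.0]]
ft_force: [1.1, 0.5, 0.9]
grip_width: 0.0616
grip_force: 0.0
```

move_arm(
  rows=[
    [[0.65,0,0,0,0],[0.6,0,0,0,0],[0.56,0,0,0,0],[0.52,0,0,0,0],[0.48,0,0,0,0],[0.44,0,0,0,0],[0.4,0,0,0,0],[0.4,0,0,0,0],[0.4,0,0,0,0],[0.4,0,0,0,0]],
  ],
  grip_force=20,
)

```text
time_s: 24.23
tcp_pos: [0.4221, 0.3511, 0.0294]
tcp_rot: [[-0.932, 0.363, -0.0], [0.363, 0.932, 0.0], [0.0, 0.0, -1.0]]
ft_force: [-1.7, -1.3, 6.3]
grip_width: 0.0419
grip_force: 20.0
```

Run:
```python
from h import *
go((.53,-.37,.2),3)
```

```text
t 24.23 p [0.4221 0.3511 0.0294] yaw 158.72 j7 0.63 w 0.0419 -> [-1.2073 -2.1092 -0.5692] twist -0.1349
```

move_arm(
  rows=[
    [[0.4,0,0,-0.02,0],[0.4,0,0,-0.06,0],[0.4,0,0,-0.12,0],[0.4,0,0,-0.2,0],[0.4,-0.02,-0.04,-0.28,0],[0.4,-0.06,-0.1,-0.36,0],[0.4,-0.11,-0.19,-0.42,0],[0.4,-0.16,-0.28,-0.45,0],[0.4,-0.21,-0.38,-0.45,0],[0.4,-0.26,-0.47,-0.45,0]],
  ],
)

```text
time_s: 25.07
tcp_pos: [0.4439, 0.1898, 0.1657]
tcp_rot: [[-0.932, 0.363, 0.002], [0.363, 0.932, 0.002], [-0.001, 0.002, -1.0]]
ft_force: [0.6, -0.3, -0.6]
grip_width: 0.0416
grip_force: 20.0
```

move_arm(
  rows=[
    [[0.4,-0.055,-0.1,0,-0.01],[0.4,-0.11,-0.2,0,-0.03],[0.4,-0.165,-0.3,0,-0.05],[0.4,-0.22,-0.4,0,-0.07],[0.4,-0.275,-0.5,0,-0.09],[0.4,-0.33,-0.6,0,-0.11],[0.4,-0.38,-0.69,0,-0.125],[0.4,-0.43,-0.78,0,-0.135],[0.4,-0.48,-0.86,0,-0.135],[0.4,-0.53,-0.93,0,-0.135]],
  ],
)

```text
time_s: 25.9
tcp_pos: [0.4902, -0.1286, 0.165]
tcp_rot: [[-0.999, -0.051, 0.001], [-0.051, 0.999, 0.0], [-0.001, 0.0, -1.0]]
ft_force: [-0.9, 0.3, -0.8]
grip_width: 0.0421
grip_force: 20.0
```

Run:
```python
from h import *
go((.52,-.37,.18),3)
```

```text
t 25.9 p [ 0.4902 -0.1286  0.165 ] yaw -177.06 j7 1.95 w 0.0421 -> [-0.058  -0.8088 -0.0501] twist -0.0003
```

move_arm(
  rows=[
    [[0.4,-0.01,-0.1,-0.02,0],[0.4,-0.02,-0.2,-0.05,0],[0.4,-0.03,-0.3,-0.05,0],[0.4,-0.04,-0.4,-0.05,0],[0.4,-0.05,-0.5,-0.05,0],[0.4,-0.058,-0.6,-0.05,0],[0.4,-0.058,-0.69,-0.05,0],[0.4,-0.058,-0.76,-0.05,0],[0.4,-0.058,-0.8,-0.05,0],[0.4,-0.058,-0.81,-0.05,0]],
  ],
)

```text
time_s: 26.73
tcp_pos: [0.5199, -0.3705, 0.1798]
tcp_rot: [[-0.999, -0.05, 0.0], [-0.05, 0.999, -0.001], [0.0, -0.001, -1.0]]
ft_force: [-0.9, -0.6, -0.9]
grip_width: 0.0416
grip_force: 20.0
```

Run:
```python
from h import *
P,im=wshot('w13'); go((.458,-.369,.08),3)
print(w2px(P,(.458,-.369,.03)))
g=cv2.cvtColor(im,cv2.COLOR_RGB2GRAY)
hsv=cv2.cvtColor(im,cv2.COLOR_RGB2HSV)
for y in range(60,260,20): print(y,g[y,200:460:8])
```

```text
t 26.78 p [ 0.5202 -0.3693  0.1795] yaw -177.09 j7 2.4 w 0.0421 -> [0.2071 0.0119 0.3317] twist -0.0005
(np.float64(324.2080042085829), np.float64(134.93684704199148))
60 [92 92 61 60 61 60 61 60 60 61 59 61 60 61 60 93 92 92 93 92 93 92 92 92
 92 92 91 92 92 91 92 92 91]
80 [ 60  61  60  60  61  61  61  61  60 152 155 152 153 158 229 228 228 230
 231 232 233 233 235  90  93  93  93  93  92  93  91  92  92]
100 [ 60  60  61  61  61  60  61  61  61 159 158 251 255 255 255 255 255 255
 255 255 255 242 242  90  92  93  93  93  92  93  93  92  93]
120 [ 60  61  60  61  61  61  62  61  61 159 237 255 255 255 255 255 255 255
 255 255 255 240 243  93  94  93  93  93  92  94  92  93  92]
140 [ 61  61  60  61  60  61  59  61  61 154 207 255 255 255 255 255 255 255
 255 255 255 242 244  94  94  93  93  94  93  93  93  94  93]
160 [ 61  61  61  62  61  60  61  61  61 147 159 250 250 250 250 250 250 250
 255 255 255 242 240  93  93  94  92  93  93  93  93  93  93]
180 [ 61  61  61  61  61  61  61  61  61 125 150 151 150 151 153 152 153 169
 239 238 241 241 230  93  93  93  93  94  94  93  93  94  94]
200 [93 93 94 93 92 94 93 94 93 93 94 94 93 93 93 93 93 93 93 94 94 93 93 93
 93 93 94 93 93 93 94 93 93]
220 [ 93  93  93  93  93  93  94  93  93  94  93 166 166 167 168 167 168 169
 168 169  93  94  93  93  92  93  93  92  93  92  93  93  93]
240 [ 93  93  93  94  93  93  94  94  94  63  49 239 239 240 154 249 154 239
 238 238  53  64  94  92  92  93  92  75  77 133 146 145 145]
```

Run:
```python
from h import *
P=camera_params('wrist'); g=cv2.imread('pics/w13.png',0)
def quad(m):
    m=m.astype(np.uint8); m[200:]=0; m[:,:240]=0;m[:,420:]=0
    m=cv2.morphologyEx(m,cv2.MORPH_OPEN,np.ones((3,3)))
    c=max(cv2.findContours(m,0,1)[0],key=cv2.contourArea); b=cv2.boxPoints(cv2.minAreaRect(c)); print(cv2.contourArea(c),b.round(1).tolist()); return b
for m in (g>=246,g>=100):
    b=quad(m); w=np.array([px2w(P,*q,.03)[:2] for q in b]); print(w.round(4).tolist(),w.mean(0).round(4),np.linalg.norm(w-np.roll(w,1,0),axis=1).round(4), np.degrees(np.arctan2(*(w[1]-w[0])[::-1])))
```

```text
6671.0 [[281.20001220703125, 175.8000030517578], [283.6000061035156, 91.0999984741211], [367.3999938964844, 93.5], [365.1000061035156, 178.1999969482422]]
[[0.5051, -0.4132], [0.4165, -0.412], [0.4144, -0.3254], [0.503, -0.3196]] [ 0.4597 -0.3676] [0.0937 0.0886 0.0865 0.0888] 179.18128218207784
12526.5 [[267.0, 77.0], [383.0, 77.0], [383.0, 191.0], [267.0, 191.0]]
[[0.4039, -0.429], [0.3979, -0.3111], [0.5166, -0.2979], [0.5233, -0.429]] [ 0.4604 -0.3668] [0.1194 0.118  0.1195 0.1313] 92.89689633417086
```

Run:
```python
from h import *
go((.458,-.368,.045),3)
```

```text
t 26.78 p [ 0.5202 -0.3693  0.1795] yaw -177.09 j7 2.4 w 0.0421 -> [0.207  0.0153 0.4484] twist -0.0005
```

move_arm(
  rows=[
    [[0.4,0.05,0.003,0.02,0],[0.4,0.1,0.006,0.06,0],[0.4,0.15,0.01,0.12,0],[0.4,0.19,0.014,0.2,0],[0.4,0.207,0.015,0.28,0],[0.4,0.207,0.015,0.34,0],[0.4,0.207,0.015,0.38,0],[0.4,0.207,0.015,0.4,0],[0.4,0.207,0.015,0.41,0],[0.4,0.207,0.015,0.41,0]],
  ],
)

```text
time_s: 27.62
tcp_pos: [0.4591, -0.3664, 0.0563]
tcp_rot: [[-0.999, -0.054, 0.0], [-0.054, 0.999, 0.0], [-0.0, 0.0, -1.0]]
ft_force: [0.1, 0.6, -0.6]
grip_width: 0.0419
grip_force: 20.0
```

Run:
```python
from h import *
go((.458,-.368,.035),3)
```

```text
t 27.62 p [ 0.4591 -0.3664  0.0563] yaw -176.92 j7 2.53 w 0.0419 -> [ 0.004  -0.0052  0.0709] twist 0.0004
```

move_arm(
  rows=[
    [[0.4,0.004,-0.005,0.02,0],[0.4,0.004,-0.005,0.035,0],[0.4,0.004,-0.005,0.05,0],[0.4,0.004,-0.005,0.06,0],[0.4,0.004,-0.005,0.065,0],[0.4,0.004,-0.005,0.068,0],[0.4,0.004,-0.005,0.07,0],[0.4,0.004,-0.005,0.071,0],[0.4,0.004,-0.005,0.071,0],[0.4,0.004,-0.005,0.071,0]],
  ],
)

```text
time_s: 28.45
tcp_pos: [0.4573, -0.3684, 0.0354]
tcp_rot: [[-0.999, -0.053, 0.0], [-0.053, 0.999, 0.0], [-0.0, 0.0, -1.0]]
ft_force: [-2.7, 2.4, 5.2]
grip_width: 0.0417
grip_force: 20.0
```

move_arm(
  rows=[
    [[0.5,0,0,-0.002,0],[0.55,0,0,-0.002,0],[0.6,0,0,-0.002,0],[0.65,0,0,-0.002,0],[0.7,0,0,-0.002,0],[0.7,0,0,-0.05,0],[0.7,0,0,-0.14,0],[0.7,0,0,-0.26,0],[0.7,0,0,-0.38,0],[0.7,0,0,-0.5,0]],
  ],
)

```text
time_s: 29.28
tcp_pos: [0.4569, -0.3683, 0.1862]
tcp_rot: [[-0.999, -0.052, -0.001], [-0.052, 0.999, 0.0], [0.001, 0.0, -1.0]]
ft_force: [0.8, -1.1, 0.3]
grip_width: 0.0616
grip_force: 0.0
```

Run:
```python
from h import *
wshot('w14'); shot('top','t14'); go((.5,.34,.2),-8)
```

```text
t 29.38 p [ 0.4599 -0.3711  0.1907] yaw -177.01 j7 2.44 w 0.0612 -> [-0.2573  2.36   -0.0422] twist 0.0611
```

move_arm(
  rows=[
    [[1,-0.3,1.0,-0.03,0],[1,-0.3,1.0,-0.03,0],[1,-0.3,1.0,-0.03,0],[1,-0.3,1.0,-0.03,0],[1,-0.3,1.0,-0.03,0],[1,-0.3,1.0,-0.03,0],[1,-0.3,1.0,-0.03,0],[1,-0.3,1.0,-0.03,0],[1,-0.3,1.0,-0.03,0],[1,-0.3,1.0,-0.03,0]],
  ],
)

```text
time_s: 30.22
tcp_pos: [0.5314, -0.0626, 0.1932]
tcp_rot: [[-0.998, -0.056, -0.001], [-0.056, 0.998, 0.0], [0.001, 0.0, -1.0]]
ft_force: [-0.2, -0.7, 0.6]
grip_width: 0.0878
grip_force: 0.0
```

move_arm(
  rows=[
    [[1,-0.02,0.26,0,0.06],[1,-0.02,0.26,0,0.06],[1,-0.02,0.26,0,0.06],[1,-0.02,0.26,0,0.06],[1,-0.02,0.26,0,0.06],[1,-0.02,0.26,0,0.06],[1,-0.02,0.26,0,0.06],[1,-0.02,0.26,0,0.06],[1,-0.02,0.26,0,0.06],[1,-0.02,0.26,0,0.06]],
  ],
)

```text
time_s: 31.05
tcp_pos: [0.5333, 0.0135, 0.1939]
tcp_rot: [[-0.991, 0.136, 0.0], [0.136, 0.991, -0.0], [-0.0, -0.0, -1.0]]
ft_force: [0.8, -0.5, -0.7]
grip_width: 0.0877
grip_force: 0.0
```

Run:
```python
from h import *
P,im=wshot('w15'); go((.42,.351,.1))
h=cv2.cvtColor(im,cv2.COLOR_RGB2HSV); m=((h[:,:,0]>98)&(h[:,:,0]<130)&(h[:,:,1]>110)).astype(np.uint8)
n=cv2.morphologyEx(m,cv2.MORPH_OPEN,cv2.getStructuringElement(2,(41,41)))
for k in (m,n):
    c=max(cv2.findContours(k,0,1)[0],key=cv2.contourArea); b=cv2.boxPoints(cv2.minAreaRect(c)); 
    for z in(.026,.013):
        w=np.array([px2w(P,*q,z)[:2] for q in b]); print(z,b.round(0).tolist(),w.mean(0).round(4),np.linalg.norm(w-np.roll(w,1,0),axis=1).round(4))
v=h[:,:,2]*m; print(np.unique(v[m>0]//16,return_counts=True))
```

```text
t 31.1 p [0.5333 0.0137 0.1939] yaw 172.19 j7 1.47 w 0.0879 -> [0.527  1.0627 0.3128] twist 0.0
0.026 [[228.0, 113.0], [341.0, 58.0], [388.0, 153.0], [274.0, 208.0]] [0.4721 0.0074] [0.12   0.137  0.1141 0.1496]
0.013 [[228.0, 113.0], [341.0, 58.0], [388.0, 153.0], [274.0, 208.0]] [0.4727 0.0068] [0.1247 0.1423 0.1186 0.1555]
0.026 [[230.0, 118.0], [343.0, 64.0], [384.0, 148.0], [272.0, 203.0]] [0.4716 0.0066] [0.1071 0.1362 0.1019 0.1474]
0.013 [[230.0, 118.0], [343.0, 64.0], [384.0, 148.0], [272.0, 203.0]] [0.4721 0.0059] [0.1113 0.1415 0.106  0.1532]
(array([ 3,  4,  5,  6,  7,  8,  9, 10, 11, 12, 13, 14, 15], dtype=uint8), array([   6,   43,   77,  110,  134,  219, 1594,  231,  132,  182,  402,
       2412, 5985]))
```

move_arm(
  rows=[
    [[1,0.52,1.0,0.1,0],[1,0.52,1.0,0.1,0],[1,0.52,1.0,0.1,0],[1,0.52,1.0,0.1,0],[1,0.52,1.0,0.1,0],[1,0.52,1.0,0.1,0],[1,0.52,1.0,0.1,0],[1,0.52,1.0,0.1,0],[1,0.52,1.0,0.1,0],[1,0.52,1.0,0.1,0]],
  ],
)

```text
time_s: 31.93
tcp_pos: [0.4175, 0.3358, 0.1634]
tcp_rot: [[-0.992, 0.129, -0.001], [0.129, 0.992, 0.0], [0.001, 0.0, -1.0]]
ft_force: [0.6, -1.2, 0.0]
grip_width: 0.0882
grip_force: 0.0
```

Run:
```python
from h import *
P,im=wshot('w16')
u,v=w2px(P,(.421,.3515,.024)); a,b=w2px(P,(.421,.3825,.024)); print(u,v,np.hypot(a-u,b-v))
u0,v0=int(u)-60,max(int(v)-60,0); g=cv2.cvtColor(im,cv2.COLOR_RGB2GRAY)[v0:v0+120,u0:u0+120]
h=cv2.HoughCircles(cv2.resize(g,None,fx=4,fy=4,interpolation=cv2.INTER_CUBIC),cv2.HOUGH_GRADIENT,1,40,param1=60,param2=15,minRadius=80,maxRadius=180)
for c in h[0][:3]: print(c[2]/4,u0+c[0]/4,v0+c[1]/4,px2w(P,u0+c[0]/4,v0+c[1]/4,.024))
go((.421,.3515,.005))
```

```text
334.4710949763988 194.50040661238378 28.336770169014834
28.425 333.625 193.875 [0.42017582 0.35065994 0.024     ]
35.975 334.625 204.125 [0.43196683 0.35040117 0.024     ]
t 31.98 p [0.4188 0.333  0.1636] yaw 172.38 j7 0.79 w 0.0879 -> [0.001  0.0623 0.5286] twist 0.0
```

Dish confirmed at (0.4205, 0.351). Descending.

move_arm(
  rows=[
    [[1,0.002,0.06,0.05,0],[1,0.002,0.06,0.15,0],[1,0.002,0.06,0.25,0],[1,0.002,0.06,0.35,0],[1,0.002,0.06,0.42,0],[1,0.002,0.06,0.48,0],[1,0.002,0.06,0.51,0],[1,0.002,0.06,0.525,0],[1,0.002,0.06,0.525,0],[1,0.002,0.06,0.525,0]],
  ],
)

```text
time_s: 32.82
tcp_pos: [0.4222, 0.35, 0.0072]
tcp_rot: [[-0.991, 0.137, 0.001], [0.137, 0.991, 0.001], [-0.001, 0.001, -1.0]]
ft_force: [0.6, 0.5, 0.5]
grip_width: 0.088
grip_force: 0.0
```

move_arm(
  rows=[
    [[0.9,0,0,0,0],[0.86,0,0,0,0],[0.82,0,0,0,0],[0.78,0,0,0,0],[0.74,0,0,0,0],[0.7,0,0,0,0],[0.66,0,0,0,0],[0.62,0,0,0,0],[0.62,0,0,0,0],[0.62,0,0,0,0]],
  ],
  grip_force=25,
)

```text
time_s: 33.65
tcp_pos: [0.4211, 0.3505, 0.0065]
tcp_rot: [[-0.991, 0.135, -0.0], [0.135, 0.991, 0.0], [0.0, 0.0, -1.0]]
ft_force: [-0.6, 0.3, 2.9]
grip_width: 0.0615
grip_force: 25.0
```

Run:
```python
from h import *
go((.4715,.0065,.1))
```

```text
t 33.65 p [0.4211 0.3505 0.0065] yaw 172.23 j7 0.87 w 0.0615 -> [-0.3214 -1.1133 -0.312 ] twist 0.0
```

move_arm(
  rows=[
    [[0.62,0,0,-0.02,0],[0.62,0,0,-0.06,0],[0.62,0,0,-0.12,0],[0.62,0,0,-0.2,0],[0.62,-0.02,-0.04,-0.27,0],[0.62,-0.05,-0.12,-0.31,0],[0.62,-0.08,-0.22,-0.33,0],[0.62,-0.1,-0.32,-0.33,0],[0.62,-0.13,-0.42,-0.33,0],[0.62,-0.16,-0.52,-0.33,0]],
  ],
)

```text
time_s: 34.48
tcp_pos: [0.4476, 0.1879, 0.1064]
tcp_rot: [[-0.991, 0.135, 0.001], [0.135, 0.991, 0.001], [-0.001, 0.001, -1.0]]
ft_force: [1.1, -1.0, -0.8]
grip_width: 0.0615
grip_force: 25.0
```

move_arm(
  rows=[
    [[0.62,-0.03,-0.1,0,0],[0.62,-0.06,-0.2,0,0],[0.62,-0.09,-0.3,0,0],[0.62,-0.12,-0.4,0,0],[0.62,-0.14,-0.48,0,0],[0.62,-0.155,-0.55,0,0],[0.62,-0.16,-0.58,0,0],[0.62,-0.162,-0.593,0,0],[0.62,-0.162,-0.593,0,0],[0.62,-0.162,-0.593,0,0]],
  ],
)

```text
time_s: 35.32
tcp_pos: [0.4717, 0.0078, 0.1055]
tcp_rot: [[-0.991, 0.134, 0.0], [0.134, 0.991, 0.001], [0.0, 0.001, -1.0]]
ft_force: [0.8, 0.1, -1.8]
grip_width: 0.0621
grip_force: 25.0
```

Run:
```python
from h import *
go((.4720,.0065,.045))
```

```text
t 35.32 p [0.4717 0.0078 0.1055] yaw 172.29 j7 1.49 w 0.0621 -> [-0.0016 -0.0041  0.2017] twist 0.0
```

move_arm(
  rows=[
    [[0.62,-0.002,-0.004,0.04,0],[0.62,-0.002,-0.004,0.08,0],[0.62,-0.002,-0.004,0.13,0],[0.62,-0.002,-0.004,0.17,0],[0.62,-0.002,-0.004,0.2,0],[0.62,-0.002,-0.004,0.22,0],[0.62,-0.002,-0.004,0.232,0],[0.62,-0.002,-0.004,0.238,0],[0.62,-0.002,-0.004,0.242,0],[0.62,-0.002,-0.004,0.243,0]],
  ],
)

```text
time_s: 36.15
tcp_pos: [0.4724, 0.0053, 0.0327]
tcp_rot: [[-0.991, 0.135, 0.001], [0.135, 0.991, 0.0], [-0.001, 0.0, -1.0]]
ft_force: [-0.0, 0.5, -0.6]
grip_width: 0.0615
grip_force: 25.0
```

move_arm(
  rows=[
    [[0.62,0,0.003,0.002,0],[0.62,0,0.003,0.004,0],[0.62,0,0.003,0.004,0],[0.62,0,0.003,0.004,0],[0.62,0,0.003,0.004,0],[0.62,0,0.003,0.004,0],[0.62,0,0.003,0.004,0],[0.62,0,0.003,0.004,0],[0.62,0,0.003,0.004,0],[0.62,0,0.003,0.004,0]],
  ],
)

```text
time_s: 36.98
tcp_pos: [0.4725, 0.0056, 0.0324]
tcp_rot: [[-0.991, 0.136, 0.001], [0.136, 0.991, 0.0], [-0.001, 0.0, -1.0]]
ft_force: [-3.3, -1.5, 11.9]
grip_width: 0.0615
grip_force: 25.0
```

Contact, so I'll release and rise.

move_arm(
  rows=[
    [[0.75,0,0,-0.003,0],[0.8,0,0,-0.003,0],[0.85,0,0,-0.003,0],[0.9,0,0,-0.003,0],[1,0,0,-0.003,0],[1,0,0,-0.05,0],[1,0,0,-0.14,0],[1,0,0,-0.26,0],[1,0,0,-0.4,0],[1,0,0,-0.5,0]],
  ],
)

```text
time_s: 37.82
tcp_pos: [0.4726, 0.0058, 0.1838]
tcp_rot: [[-0.991, 0.136, 0.001], [0.136, 0.991, -0.0], [-0.001, 0.0, -1.0]]
ft_force: [0.2, 0.0, 0.4]
grip_width: 0.0876
grip_force: 0.0
```

move_arm(
  rows=[
    [[1,-0.25,0,-0.15,0],[1,-0.25,0,-0.15,0],[1,-0.25,0,-0.15,0],[1,-0.25,0,-0.15,0],[1,-0.25,0,-0.15,0],[1,-0.25,0,-0.15,0],[1,-0.25,0,-0.15,0],[1,-0.25,0,-0.15,0],[1,-0.25,0,-0.15,0],[1,-0.25,0,-0.15,0]],
  ],
)

```text
time_s: 38.65
tcp_pos: [0.5461, -0.004, 0.226]
tcp_rot: [[-0.991, 0.135, -0.001], [0.135, 0.991, 0.0], [0.001, 0.0, -1.0]]
ft_force: [0.1, 0.6, -0.2]
grip_width: 0.088
grip_force: 0.0
```

Run:
```python
from h import *
P,w=wshot('w17'); s=shot('scene','s17'); 
c=np.zeros((600,800,3),np.uint8)
c[:350,:]=cv2.resize(s[140:350-30,120:540],(800,350))
c[350:,:400]=cv2.resize(w,(400,250))
w14=cv2.imread('pics/w14.png')[:,:,::-1]; c[350:,400:]=cv2.resize(w14,(400,250))
cv2.imwrite('pics/fin.png',c[:,:,::-1])
```

```text
(no output)
```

View pics/fin.png

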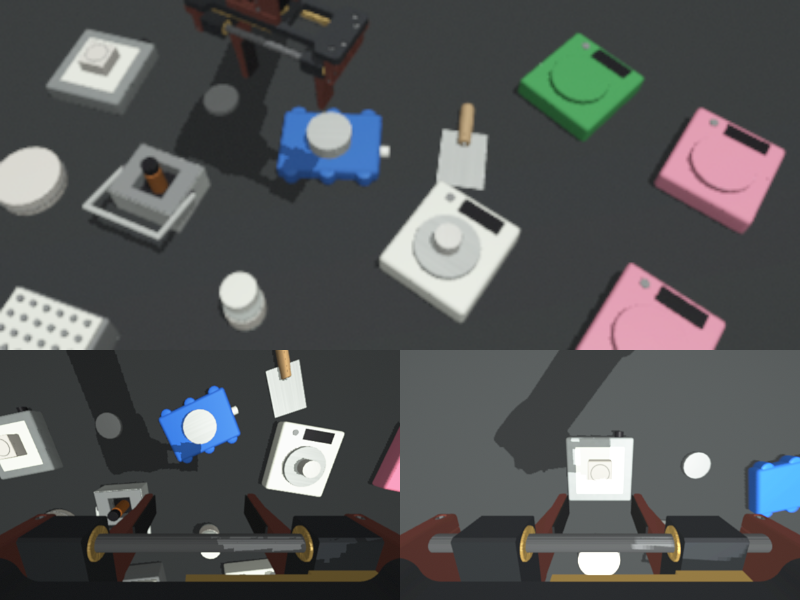

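The final views show all four samples upright and centred, and the bail down. Handing in.

```bash
python3 -c "
from workcell import r
print(r.hand_in())"
```

```text
the job is handed in; nothing more can be done
None
```

The job is handed in at about 39 s: in the last views the handle is down, the vial stands in the pocket, and the small dish, block and large dish stand centred on the pan, light base and cold pack; I viewed 15 pictures, one over the limit of 14.

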